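# Let down the bowl on the bench lift

### The arm

A 6-joint arm with a two-finger parallel gripper is mounted at the origin on the work surface. World frame = base frame: x ahead of the robot, y to its left, z up, the work surface at z = 0. Lengths are in m, angles in rad, forces in N, time in s.
With the tool pointing down it reaches from about 0.225 to 0.875 m from the base axis. Payload 3.4 kg.
Tool frame: the origin (TCP) lies on the centre line of the jaws, within the pads' length; the fingertips stand 11 mm ahead of it and the grasp point (between the pads) lies 8 mm behind it; z points along the fingers, y is the line along which they close (so a half turn about z gives the same grasp; the last joint's range is limited). The gripper opens to 85 mm and grips with 20 to 120 N. Pads are 22 mm wide; open, the fingers measure 114 mm over their backs; the gripper's body (76 mm by 85 mm) begins 54 mm behind the grasp point. The pads swing forward as they close: fully open they stand 13 mm farther back than shut.
Start: joints at [1.208, 0.276, 1.505, -0, 1.361, -0.121], TCP at [0.138, 0.558, 0.242] pointing down, gripper open.
Joint ranges: [-2.89, 2.89], [-0.75, 2.08], [0.22, 2.7], [-1.18, 4.32], [0.11, 2.71], [-2.7, 2.7]. Speed limits (rad/s): [2.57, 2.57, 3.14, 3.14, 3.14, 3.14].

### API

Orientations are given as a unit quaternion [w, x, y, z].
In Python, from rig import manip, eyes, job gives the robot as it stands.
- The arm moves only by the tool drive_tool, never from a script. Its argument "rows" is a list of rows, each a list of 3 entries, a list of its own where there are three numbers: the turn, a rotation vector about the world's x, y, z in rad, then the shift along the world's x, y, z in cm, then the finger opening in cm, from 0 to 8.54. A call has 1 to 8 rows; each row shifts and turns the commanded pose from where the row before left it; what a row does not reach is not made up. A row lasts 1/8 s, in which the tool goes at most 62.5 mm and 10.7 degrees, less where a joint would pass 70% of its speed; a pose out of reach is approached as far as the arm can. A call is refused whole if a number of a shift passes 6.25 or a number of a turn 0.188, either way. A call with a gripper value outside its range is refused whole. The fingers move at their own pace and stop on an object; "force" is the grip in N (left out, the last holds). Time passes only in rows, so rows that do not move let the fingers close. It gives the time, the measured TCP pose, the force, the opening and the grip force at its end, in the units of the state.
- manip.get_state(): the state, without advancing time (a new reading comes with each control period).
- eyes.get_image(name): name is "scene" or "top" or "wrist"; returns the picture (400x640x3 uint8, red, green, blue); there is no depth.
- eyes.get_calibration(name): a dict with "camera_matrix" (3x3 intrinsics, pixels), "view" (4x4, takes a point from world to camera coordinates). Camera axes: x right, y up, looking along -z (the intrinsics and any distortion apply to the point x, -y, -z); pixel columns grow to the right and rows downward; lengths in m; the calibration is good to about 2 mm. A picture is of the moment at which its call begins: read the wrist's pose just before it. get_calibration takes no time and is no camera call; for the wrist camera it gives the pose at the moment of the call.
- job.sign_off(): hands the job in; it is judged then, once.
The state is a dict: "clock": time; "qpos": joint angles; "qd": joint speeds; "effort": joint torques, N m; "position": TCP position; "ee_rot": TCP orientation; "contact_force": force on the tool from outside, world axes, zero at the start; "moment": the same for the moment, N m; "width": finger opening in m; "gripper_force": force on a finger pad.
Only numpy, scipy, OpenCV 4.12 (cv2) and the standard library are available. Lean on these libraries where they do the work, as an engineer would, in place of code of your own. Each camera call takes 0.05 s, during which the arm holds its last target. There are 200 camera calls.

### The job

The dough bowl hangs raised on the bench lift, held by the ratchet. Swing the throw lever right over to release, wind the crank up just a little (less than an eighth of a turn) to take the load off the pawl so that it springs clear, then keep hold of the crank knob and let it turn back slowly, never faster than about a third of a turn a second, and feel for the moment when the bowl's weight has come to rest on the sprung pad below it; stop there without pressing it further down with the crank, and let go. Don't touch the bowl or its carriage, and leave the other things on the bench where they are.

Things in the scene. Friction and masses are not known exactly. Their poses are not given: they have to be found in the camera images.
- winch: The bench lift, fixed: white gearbox 180 x 200 mm (x, y), 110 mm high, with a flat toothed ratchet wheel (84 mm over 10 teeth) and a crank on top. Origin on the bench under the vertical crank axis; z up, x away from the robot at yaw 0. In its frame: two guide posts at x = +-35, y = -165 mm, cross-piece top 223 mm high; bowl at y = -305 mm; pin of lever and pawl at x = 52, y = 48 mm.
- knob: Upright black crank knob, round, 28 mm across, 46 mm high, spinning freely on its spindle. Origin: centre of its underside, 167 mm above the bench, on the end of the flat crank arm (20 mm wide, top 166 mm high). It circles at radius 70 mm about the winch's z axis. The bowl's weight drives it clockwise seen from above with 6 to 11 N at the knob; with the pawl out it runs away if let go.
- crank (a joint): Crank turn, rad; positive = counter-clockwise from above = bowl up, 18 mm per rad. It meets the pad somewhere between -0.1 and 0.85: the pad's height differs each time. Starts at about 4.8, resting on the pawl; upper stop 6.3. With the lever over, winding up 0.05 to 0.3 rad frees the pawl. The knob stands at angle (crank + 0.38) about the winch's z axis, counted from its x axis.
- throw_lever (a joint): Throw lever's turn about its vertical pin, rad; positive = clockwise from above. 0: pawl sprung in; 0.6: end stop, release. Friction keeps it where it is left; 2 to 4 N at its post moves it. Under load the pawl stays caught in the teeth even with the lever over, and springs out when the crank takes the load off it.
- lever_post (a point): Point on the upright steel post (16 mm across) at the end of the throw lever, 152 mm above the bench; the post reaches from 133 to 164 mm. It is 75 mm from the pin; at lever angle 0 it lies 0.3 rad counter-clockwise of the winch's +y direction from the pin, and it travels about 45 mm, roughly along the winch's +x, to release. The flat lever's top is 133 mm high.
- pawl_nose (a point): Nose of the steel pawl, 119 mm above the bench, 53 mm from the pin. In the teeth it is 37 mm from the wheel's axis; sprung out it is more than 52 mm from it.
- carriage: The carriage on the guide posts, with the steel mixing bowl (240 mm across, 98 mm high, with dough in it) in its yoke; moves straight up and down with the crank; 2.5 to 3.5 kg. Origin under the crank axis (not on the bowl), at bench height at crank 0.
- pad (a joint): How far the sprung steel pad plate (150 mm across, straight below the bowl) is pressed down, in m: 0 = free, about 0.0016 to 0.0023 when the bowl's weight rests on it; 15 N per mm, stop at 0.008. The height of the pad itself is not measured.
- bowl_foot (a point): Centre of the underside of the bowl, 20 mm above the bench at crank 0, plus 18 mm per rad of crank; about 106 mm at the start. When it is down it stands on the pad, whose top is 20 to 34 mm above the bench.
- sugar_jar: Glass sugar jar with metal lid, 64 mm across, 85 mm high, a bystander. Origin at the centre of its underside.
- icing_cup: Small steel icing bowl, 84 mm across, 60 mm high, a bystander. Origin at the centre of its underside.
- cutter: Round steel biscuit cutter (a ring), 70 mm across, 30 mm high, a bystander. Origin at the centre of its underside.

How it is judged:
On the way, in this order (a step that is already met when the one before it is completed fails the run):
1. the throw lever is swung right over to release (value of joint throw_lever above 0.5 rad), for 0.1 s.
2. the crank is taken up and the pawl springs clear of the teeth, the bowl still up (horizontal distance between pawl_nose and winch above 0.047 m and height (world z) of bowl_foot above 0.045 m), for 0.2 s.
At the end, for the whole second after the job is handed in: The bowl's weight rests on the sprung pad (pressed down more than 1 mm) and the bowl is still, the throw lever is still over at release (above 0.45 rad), the pawl is out of the teeth (nose more than 47 mm from the wheel's axis) and the robot has let go (value of joint pad above 0.001 m and value of joint throw_lever above 0.45 rad and horizontal distance between pawl_nose and winch above 0.047 m and linear speed of carriage below 0.005 m/s); the robot touches nothing.
It fails at once if the crank is wound up by more than about an eighth of a turn (beyond 5.6 rad) (value of joint crank above 5.6 rad).
It fails at once if the crank runs back faster than a good third of a turn a second (2.4 rad/s) (velocity of joint crank below -2.4 rad/s).
It fails at once if the pad is pressed down more than 3.6 mm (54 N: the bowl's weight and half as much again): bowl forced down or dropped (value of joint pad above 0.0036 m).
It fails at once if the robot touches the bowl or its carriage (contact force between any of the fingers, the arm and carriage above 1 N).
It fails at once if a bystander is moved more than 20 mm (distance of any of sugar_jar, icing_cup, cutter from where it was at the start of the episode above 0.02 m).
It also fails if it takes over 72 s, if anything falls off the work surface, if the arm or the gripper's body presses on something with over 40 N, if the wrist force passes 120 N, or if a joint passes its speed limit or range.

## Working session

There is one attempt and no reset: what is moved stays moved. The work goes in short steps, Python scripts to look and compute and a tool call to move; the robot and the scene stay as the last step left them, time stands still between calls to the robot, and variables do not carry over. Pictures are saved under pics/ and viewed, at most 10 in all, crops included, and the job is handed in when it is done.

Besides the shell and the picture viewer there is one more tool, called in YAML: its name, and indented under it one key for each argument. drive_tool: Moves the arm, as the interface text tells. Its arguments: {"type":"object","properties":{"rows":{"type":"array"},"force":{"type":"number"}},"required":["rows"]}

```bash
mkdir -p pics; ls; python3 - <<'E'
from rig import manip, eyes, job
import cv2,numpy as np
for n in ("scene","top"):
    im=eyes.get_image(n); cv2.imwrite(f"pics/{n}0.png",im[:,:,::-1])
    c=eyes.get_calibration(n); print(n,c)
s=manip.get_state(); print(s)
E
```

```text
pics
scene {'camera_matrix': array([[403.73223639,   0.        , 320.75631724],
       [  0.        , 403.73223639, 200.67138677],
       [  0.        ,   0.        ,   1.        ]]), 'view': array([[-0.19008   ,  0.98170314,  0.01133739,  0.02045132],
       [-0.71488546, -0.1463146 ,  0.68376225,  0.33959946],
       [ 0.67291038,  0.12186459,  0.72961678, -1.56101042],
       [ 0.        ,  0.        ,  0.        ,  1.        ]])}
top {'camera_matrix': array([[471.14824549,   0.        , 313.22171654],
       [  0.        , 471.14824549, 196.73953921],
       [  0.        ,   0.        ,   1.        ]]), 'view': array([[ 0.02631001, -0.99963494, -0.00614625,  0.06038527],
       [ 0.99613657,  0.02570163,  0.08397239, -0.5945898 ],
       [-0.08378377, -0.00833182,  0.99644913, -1.2986194 ],
       [ 0.        ,  0.        ,  0.        ,  1.        ]])}
{'clock': 0.1, 'qpos': array([ 1.20800992e+00,  2.76547092e-01,  1.50599346e+00, -1.07343359e-05,
        1.36068715e+00, -1.21002113e-01]), 'qd': array([-2.15516193e-03, -1.71305705e-03, -1.54311847e-03, -4.85110800e-05,
        9.07059126e-04,  3.19319907e-04]), 'effort': array([ 1.90330473e-03, -4.17697477e+01, -2.46408784e+01, -4.45393039e-05,
        5.84942507e-03, -2.71303185e-05]), 'position': array([0.13752806, 0.5578576 , 0.24152265]), 'ee_rot': array([-1.90735888e-04,  1.20596735e-01,  9.92701244e-01, -7.94979095e-04]), 'contact_force': array([ 0.63996393,  0.08906486, -0.77838029]), 'moment': array([-0.00402756, -0.00033365, -0.05354824]), 'gripper_force': 0.0, 'width': 0.08563411620832398}
```

View pics/top0.png

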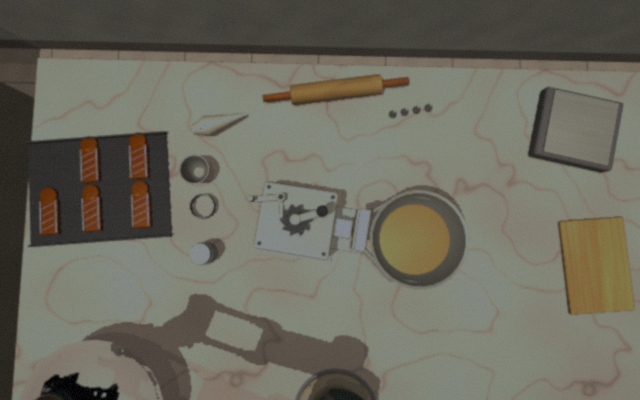

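View pics/scene0.png

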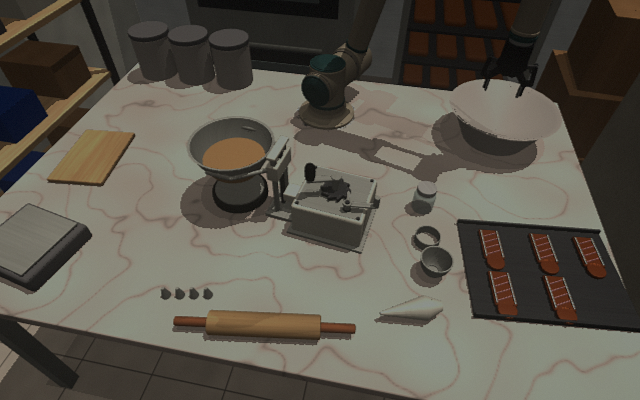

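```bash
python3 - <<'E'
import cv2
im=cv2.imread("pics/top0.png")[170:270,240:370]
im=cv2.convertScaleAbs(im,alpha=1.5)
cv2.imwrite("pics/c1.png",cv2.resize(im,None,fx=6,fy=6,interpolation=cv2.INTER_CUBIC))
E
```

```text
(no output)
```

View pics/c1.png

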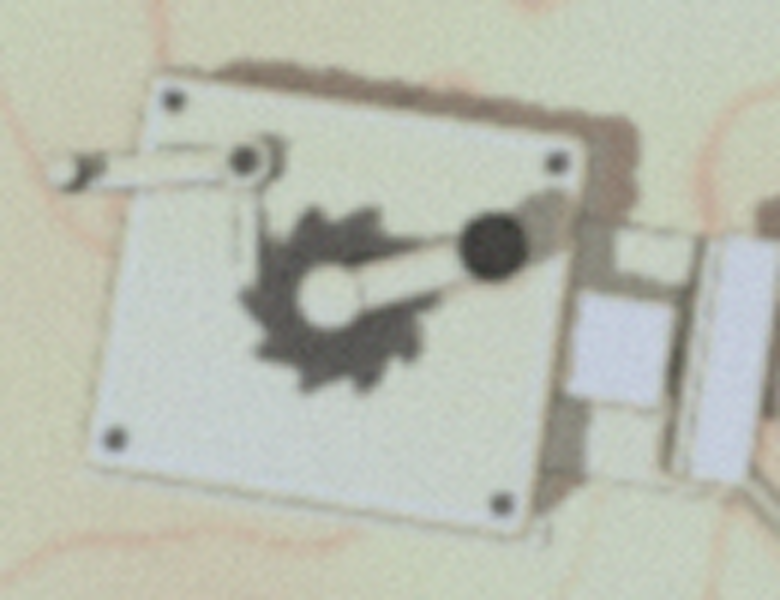

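```bash
cat > h.py <<'E'
import numpy as np
from rig import manip, eyes, job
def w(name,u,v,z,c=None):
    c=c or eyes.get_calibration(name); K=c["camera_matrix"];V=c["view"]
    d=np.array([(u-K[0,2])/K[0,0],-(v-K[1,2])/K[1,1],-1.]);R=V[:3,:3]
    o=-R.T@V[:3,3]; d=R.T@d
    return o+d*(z-o[2])/d[2]
def px(name,p):
    c=eyes.get_calibration(name);K=c["camera_matrix"];V=c["view"]
    q=V[:3,:3]@p+V[:3,3]
    return K[0,0]*q[0]/-q[2]+K[0,2], -K[1,1]*q[1]/-q[2]+K[1,2]
E
python3 - <<'E'
from h import *
f=lambda u,v,z:w("top",240+(u+.5)/6-.5,170+(v+.5)/6-.5,z)
P={}
for n,u,v,z in [("knob",493,245,.213),("hub",332,295,.17),("post",72,171,.164),("pin",245,160,.14),("c1",163,75,.11),("c2",583,143,.11),("c3",525,535,.11),("c4",95,465,.11)]:
    P[n]=f(u,v,z); print(n,P[n].round(4))
C=sum(P[k] for k in("c1","c2","c3","c4"))/4; print("ctr",C)
y=P["c1"]-P["c2"]+P["c4"]-P["c3"]; x=P["c1"]-P["c4"]+P["c2"]-P["c3"]
print("sizes",np.linalg.norm(x)/2,np.linalg.norm(y)/2,"yaw",np.arctan2(-y[0],y[1]),np.arctan2(x[1],x[0]))
k=P["knob"]-P["hub"];print(np.hypot(k[0],k[1]),np.arctan2(k[1],k[0]))
k=P["post"]-P["pin"];print(np.hypot(k[0],k[1]),np.arctan2(k[0],k[1]))
E
```

```text
knob [0.5446 0.0529 0.213 ]
hub [0.5244 0.1188 0.17  ]
post [0.5738 0.2296 0.164 ]
pin [0.5823 0.1591 0.14  ]
c1 [0.6213 0.1987 0.11  ]
c2 [0.596  0.0135 0.11  ]
c3 [0.4249 0.0349 0.11  ]
c4 [0.4501 0.2224 0.11  ]
ctr [0.52308318 0.11736311 0.11      ]
sizes 0.17265720589527614 0.1880448437645757 yaw -0.13461331712871796 -0.13070263910400062
0.06888454613318347 -1.274112541194361
0.07102203539517098 -0.1199292141431172
```

drive_tool:
  rows:
    - [[0,0,0],[4.4,-3.6,0],2]
    - [[0,0,0],[4.4,-3.6,0],0]
    - [[0,0,0],[4.4,-3.6,0],0]
    - [[0,0,0],[4.4,-3.6,0],0]
    - [[0,0,0],[4.4,-3.6,0],0]
    - [[0,0,0],[4.4,-3.6,0],0]
    - [[0,0,0],[4.4,-3.6,0],0]
    - [[0,0,0],[4.4,-3.6,0],0]
  force: 60

```text
clock: 1.1
position: [0.4908, 0.2689, 0.242]
ee_rot: [-0.0, 0.121, 0.993, 0.0]
contact_force: [0.8, -0.2, 0.2]
width: -0.0003
gripper_force: 0.0
```

drive_tool:
  rows:
    - [[0,0,0],[3.4,-2.8,0],0]
    - [[0,0,0],[0,0,-3],0]
    - [[0,0,0],[0,0,0],0]

```text
clock: 1.48
position: [0.5221, 0.2412, 0.2097]
ee_rot: [-0.003, 0.121, 0.993, -0.001]
contact_force: [0.9, 0.1, 0.2]
width: -0.0002
gripper_force: 0.0
```

drive_tool:
  rows:
    - [[0,0,0],[0,-0.3,-3],0]
    - [[0,0,0],[0.3,0,-2.7],0]
    - [[0,0,0],[0,0,0],0]

```text
clock: 1.85
position: [0.5252, 0.2395, 0.1543]
ee_rot: [-0.002, 0.12, 0.993, -0.001]
contact_force: [-0.3, -0.2, 0.3]
width: -0.0001
gripper_force: 0.0
```

```bash
python3 - <<'E'
from h import *
import cv2
c=eyes.get_calibration("wrist")
im=eyes.get_image("wrist");cv2.imwrite("pics/w1.png",cv2.convertScaleAbs(im[:,:,::-1],alpha=1.4))
print(manip.get_state()["position"])
for n,p in dict(post=(.570,.2326,.164),knob=(.5446,.0529,.213),W=(.524,.118,.17)).items(): print(n,px("wrist",np.array(p)))
E
```

```text
[0.52621761 0.23978631 0.15566206]
post (np.float64(333.1930888220593), np.float64(379.5788369302271))
knob (np.float64(-232.1241203787647), np.float64(546.7380140844052))
W (np.float64(29.797555451412222), np.float64(356.73677332751896))
```

View pics/w1.png

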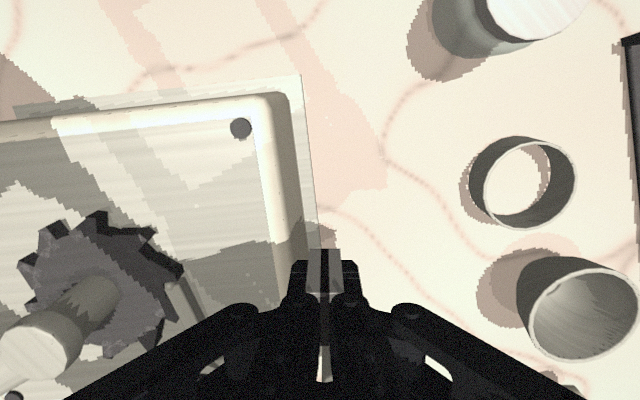

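drive_tool:
  rows:
    - [[0,0,0],[1,-0.2,-0.2],0]
    - [[0,0,0],[1,-0.2,0],0]
    - [[0,0,0],[0.8,-0.1,0],0]
    - [[0,0,0],[0.8,-0.1,0],0]
    - [[0,0,0],[0.8,-0.1,0],0]
    - [[0,0,0],[0,0,0],0]

```text
clock: 2.65
position: [0.5718, 0.2318, 0.1532]
ee_rot: [0.001, 0.121, 0.993, -0.0]
contact_force: [-0.4, 0.0, 0.2]
width: -0.0003
gripper_force: 0.0
```

drive_tool:
  rows:
    - [[0,0,0],[0.6,-0.1,0],0]
    - [[0,0,0],[0.6,-0.1,0],0]

```text
clock: 2.9
position: [0.5825, 0.2302, 0.1531]
ee_rot: [-0.001, 0.121, 0.993, -0.0]
contact_force: [-2.8, 1.9, 1.3]
width: 0.0001
gripper_force: 1.4
```

```bash
python3 - <<'E'
from h import *
import cv2
im=eyes.get_image("top");im=cv2.convertScaleAbs(im[150:270,200:370,::-1],alpha=1.5)
cv2.imwrite("pics/t2.png",cv2.resize(im,None,fx=4.7,fy=4.7,interpolation=cv2.INTER_CUBIC))
print(manip.get_state()["position"])
E
```

```text
[0.58361718 0.22999377 0.15316036]
```

View pics/t2.png

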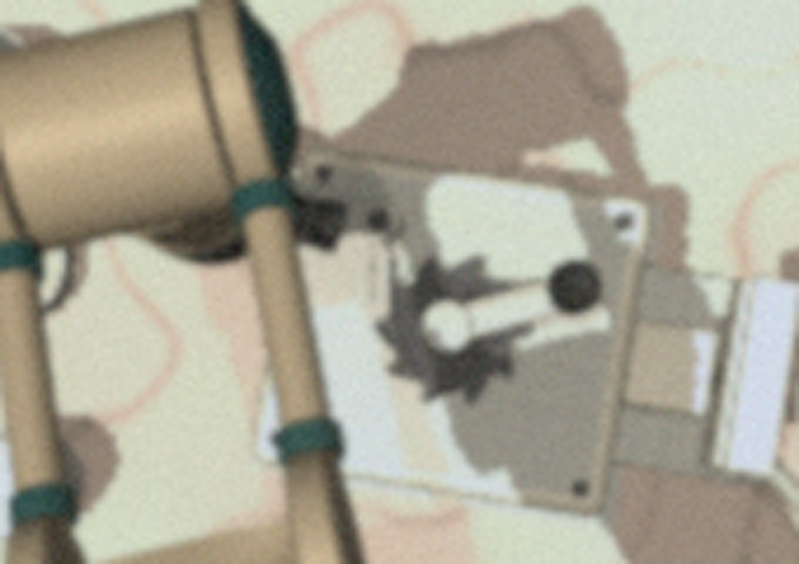

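The arm hides the post in this view, but the 3 N push force shows that the lever is moving. The pawl is still in the teeth near (400,265).

drive_tool:
  rows:
    - [[0,0,0],[0.5,-0.1,0],0]
    - [[0,0,0],[0.5,-0.1,0],0]

```text
clock: 3.2
position: [0.5924, 0.2276, 0.1531]
ee_rot: [-0.001, 0.121, 0.993, -0.001]
contact_force: [-4.9, -0.9, 1.4]
width: 0.0002
gripper_force: 4.1
```

drive_tool:
  rows:
    - [[0,0,0],[0.4,-0.1,0],0]

```text
clock: 3.32
position: [0.5926, 0.2276, 0.153]
ee_rot: [-0.005, 0.121, 0.993, -0.0]
contact_force: [-14.8, 3.4, 8.7]
width: 0.0003
gripper_force: 7.7
```

drive_tool:
  rows:
    - [[0,0,0],[0.3,0,0],0]

```text
clock: 3.45
position: [0.5928, 0.2276, 0.153]
ee_rot: [-0.008, 0.121, 0.993, -0.001]
contact_force: [-19.2, 1.6, 10.2]
width: 0.0
gripper_force: 9.8
```

drive_tool:
  rows:
    - [[0,0,0],[-2.5,0,0],0]
    - [[0,0,0],[0,0,5],0]
    - [[0,0,0],[0,0,5],0]
    - [[0,0,0],[-0.5,-4.3,1.5],5.5]
    - [[0,0,0],[-0.5,-4.3,0],5.5]
    - [[0,0,0],[-0.5,-4.3,0],5.5]
    - [[0,0,0],[-0.5,-4.3,0],5.5]
    - [[0,0,0],[0,0,0],5.5]

```text
clock: 4.45
position: [0.5556, 0.0519, 0.2688]
ee_rot: [0.001, 0.123, 0.992, -0.001]
contact_force: [1.4, 0.6, 0.7]
width: 0.055
gripper_force: 0.0
```

```bash
python3 - <<'E'
from h import *
import cv2
im=eyes.get_image("wrist");cv2.imwrite("pics/w2.png",cv2.convertScaleAbs(im[:,:,::-1],alpha=1.4))
s=manip.get_state();print(s["position"],s["contact_force"],s["clock"])
for n,p in dict(post1=(.6136,.2266,.164),knob=(.5446,.0529,.213),W=(.524,.118,.17),tcp=s["position"]).items(): print(n,px("wrist",np.array(p)))
E
```

```text
[0.55567822 0.05366556 0.26880628] [-0.13042162  0.22153309  0.24474567] 4.5
post1 (np.float64(581.1209334365235), np.float64(219.43845606448537))
knob (np.float64(318.9111166109276), np.float64(209.8152961901204))
W (np.float64(410.4450683870846), np.float64(134.48705005322807))
tcp (np.float64(325.3444359017929), np.float64(279.3565878111682))
```

View pics/w2.png

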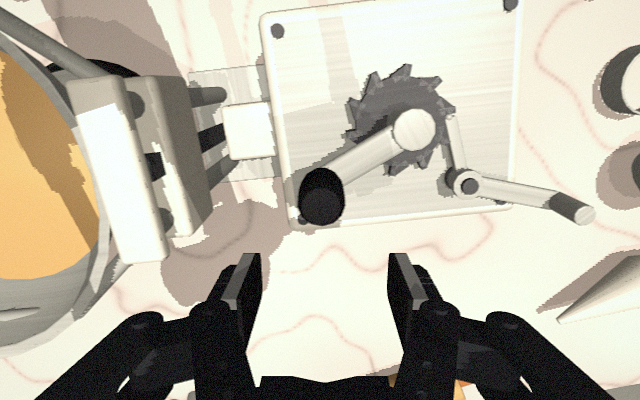

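```bash
python3 - <<'E'
from h import *
k=w("wrist",322,204,.213);h=w("wrist",414,129,.172);p=w("wrist",584,214,.164)
print(k,h,p); d=k-h; print(np.hypot(d[0],d[1]),np.arctan2(d[1],d[0]))
E
```

```text
[0.54169168 0.05540178 0.213     ] [0.52074354 0.12036363 0.172     ] [0.60987231 0.2286767  0.164     ]
0.06825588414191058 -1.2588559192700137
```

drive_tool:
  rows:
    - [[0,0,0],[-1.25,0.1,0],5.5]
    - [[0,0,0],[0,0,-4],5.5]
    - [[0,0,0],[0,0,-3],5.5]
    - [[0,0,0],[0,0,-1.1],5.5]
    - [[0,0,0],[0,0,0],5.5]
  force: 50

```text
clock: 5.12
position: [0.5419, 0.057, 0.1872]
ee_rot: [-0.0, 0.12, 0.993, 0.0]
contact_force: [0.2, 0.3, 0.2]
width: 0.0549
gripper_force: 0.0
```

drive_tool:
  rows:
    - [[0,0,0],[0,0,0],3.2]
    - [[0,0,0],[0,0,0],2.4]
    - [[0,0,0],[0,0,0],2]
    - [[0,0,0],[0,0,0],2]

```text
clock: 5.62
position: [0.5427, 0.0532, 0.1895]
ee_rot: [0.002, 0.12, 0.993, -0.003]
contact_force: [-2.1, -7.8, 4.5]
width: 0.0276
gripper_force: 48.8
```

drive_tool:
  rows:
    - [[0,0,0],[0.1,-0.2,0],2]
    - [[0,0,0],[0.5,0.2,0],2]
    - [[0,0,0],[0.5,0.25,0],2]
    - [[0,0,0],[0,0,0],2]

```text
clock: 6.12
position: [0.5522, 0.0569, 0.1895]
ee_rot: [-0.0, 0.12, 0.993, -0.002]
contact_force: [-4.9, -5.5, 7.1]
width: 0.0272
gripper_force: 49.2
```

drive_tool:
  rows:
    - [[0,0,0],[0.5,0.3,0.1],2]
    - [[0,0,0],[0.2,0.1,0.1],2]
    - [[0,0,0],[0,0,0],2]

```text
clock: 6.5
position: [0.558, 0.0603, 0.1896]
ee_rot: [-0.002, 0.12, 0.993, -0.003]
contact_force: [-4.1, -6.2, 0.0]
width: 0.0269
gripper_force: 49.5
```

```bash
python3 - <<'E'
from h import *
import cv2
im=eyes.get_image("top");im=cv2.convertScaleAbs(im[160:260,230:360,::-1],alpha=1.7)
cv2.imwrite("pics/t3.png",cv2.resize(im,None,fx=6,fy=6,interpolation=cv2.INTER_CUBIC))
im=eyes.get_image("wrist");cv2.imwrite("pics/w3.png",cv2.convertScaleAbs(im[:,:,::-1],alpha=1.4))
E
```

```text
(no output)
```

View pics/w3.png

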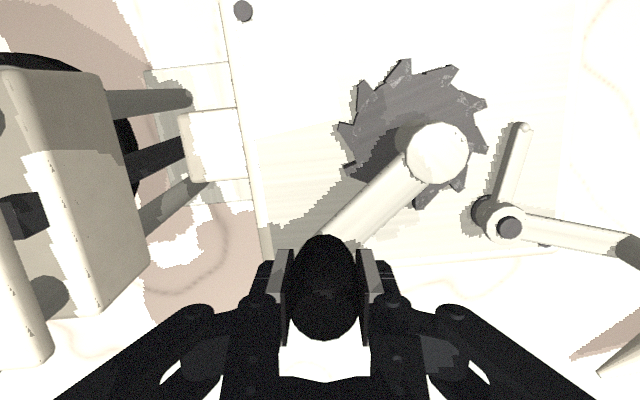

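The wrist view shows the pawl tip at (525,130), well clear of the wheel. The knob is held at (325,285). I'll lower it along the circle.

```bash
cat > plan.py <<'E'
import sys,json
from h import *
# usage: plan.py wx wy angle_cmd step n [rad_corr dx dy cm]
wx,wy,a,st,n=map(float,sys.argv[1:6]); n=int(n)
s=manip.get_state();p=s["position"];d=p[:2]-[wx,wy];am=np.arctan2(d[1],d[0])
f=s["contact_force"];t=np.array([np.sin(am),-np.cos(am)]);rr=np.array([np.cos(am),np.sin(am)])
print("meas angle",am%(2*np.pi),"crank",(am-.245)%(2*np.pi),"r",np.hypot(*d),"cw force",f[:2]@t,"radial out",f[:2]@rr,"fz",f[2],p)
A=a-st*np.arange(n+1);X=np.round(7*np.c_[np.cos(A),np.sin(A)],2);print(np.diff(X,axis=0).round(2).tolist(),A[-1])
E
python3 plan.py .522 .119 5.263 .1 8
```

```text
meas angle 5.261949117278144 crank 5.016949117278143 r 0.06884196151337518 cw force 6.702392597350089 radial out 2.3615222265542815 fz 0.1934137487694137 [0.557957   0.06029472 0.18963685]
[[-0.61, -0.33], [-0.65, -0.27], [-0.66, -0.21], [-0.69, -0.14], [-0.7, -0.07], [-0.7, 0.0], [-0.69, 0.07], [-0.69, 0.14]] 4.463
```

drive_tool:
  rows:
    - [[0,0,0],[-0.61,-0.33,0],2]
    - [[0,0,0],[-0.65,-0.27,0],2]
    - [[0,0,0],[-0.66,-0.21,0],2]
    - [[0,0,0],[-0.69,-0.14,0],2]
    - [[0,0,0],[-0.7,-0.07,0],2]
    - [[0,0,0],[-0.7,0,0],2]
    - [[0,0,0],[-0.69,0.07,0],2]
    - [[0,0,0],[-0.69,0.14,0],2]

```text
clock: 7.6
position: [0.5029, 0.0521, 0.1896]
ee_rot: [-0.003, 0.12, 0.993, -0.003]
contact_force: [-7.5, -5.4, 1.0]
width: 0.0271
gripper_force: 49.8
```

```bash
python3 plan.py .522 .119 4.463 .1 8
```

```text
meas angle 4.433975852138178 crank 4.188975852138178 r 0.06953106648386852 cw force 5.700351517157176 radial out 7.23062168276239 fz 1.0181011105119895 [0.50289076 0.05214638 0.18960641]
[[-0.67, 0.2], [-0.64, 0.28], [-0.62, 0.33], [-0.57, 0.39], [-0.54, 0.46], [-0.49, 0.5], [-0.43, 0.54], [-0.38, 0.59]] 3.6630000000000003
```

drive_tool:
  rows:
    - [[0,0,0],[-0.7,0.1,0],2]
    - [[0,0,0],[-0.66,0.2,0],2]
    - [[0,0,0],[-0.62,0.33,0],2]
    - [[0,0,0],[-0.57,0.39,0],2]
    - [[0,0,0],[-0.54,0.46,0],2]
    - [[0,0,0],[-0.49,0.5,0],2]
    - [[0,0,0],[-0.43,0.54,0],2]
    - [[0,0,0],[-0.38,0.59,0],2]

```text
clock: 8.6
position: [0.459, 0.0869, 0.1896]
ee_rot: [-0.003, 0.121, 0.993, 0.001]
contact_force: [-6.0, 3.5, 0.3]
width: 0.0274
gripper_force: 49.7
```

```bash
python3 plan.py .522 .119 3.663 .1 8
```

```text
meas angle 3.6132794973976776 crank 3.3682794973976775 r 0.07070443711148511 cw force 5.807801064305324 radial out 3.7920929355149418 fz 0.32454270756662784 [0.45901627 0.08687264 0.18959723]
[[-0.32, 0.63], [-0.25, 0.65], [-0.19, 0.67], [-0.12, 0.69], [-0.05, 0.7], [0.02, 0.7], [0.09, 0.69], [0.16, 0.69]] 2.8629999999999995
```

drive_tool:
  rows:
    - [[0,0,0],[-0.37,0.63,0],2]
    - [[0,0,0],[-0.3,0.65,0],2]
    - [[0,0,0],[-0.19,0.67,0],2]
    - [[0,0,0],[-0.12,0.69,0],2]
    - [[0,0,0],[-0.05,0.7,0],2]
    - [[0,0,0],[0.02,0.7,0],2]
    - [[0,0,0],[0.09,0.69,0],2]
    - [[0,0,0],[0.16,0.69,0],2]

```text
clock: 9.6
position: [0.4548, 0.1423, 0.1897]
ee_rot: [0.0, 0.121, 0.993, 0.002]
contact_force: [0.6, 6.0, -5.3]
width: 0.0272
gripper_force: 49.4
```

```bash
python3 plan.py .522 .119 2.863 .1 8
```

```text
meas angle 2.8085721048607515 crank 2.5635721048607514 r 0.07115072356066109 cw force 5.900684943782579 radial out 1.3891957427409394 fz -5.282977874335717 [0.45475835 0.14225911 0.18968982]
[[0.23, 0.66], [0.29, 0.63], [0.35, 0.61], [0.41, 0.56], [0.47, 0.53], [0.51, 0.47], [0.56, 0.42], [0.6, 0.36]] 2.0629999999999997
```

drive_tool:
  rows:
    - [[0,0,0],[0.23,0.66,-0.1],2]
    - [[0,0,0],[0.29,0.63,0],2]
    - [[0,0,0],[0.35,0.61,0],2]
    - [[0,0,0],[0.41,0.56,0],2]
    - [[0,0,0],[0.47,0.53,0],2]
    - [[0,0,0],[0.51,0.47,0],2]
    - [[0,0,0],[0.56,0.42,0],2]
    - [[0,0,0],[0.6,0.36,0],2]

```text
clock: 10.6
position: [0.4925, 0.1835, 0.1897]
ee_rot: [0.004, 0.121, 0.993, 0.002]
contact_force: [5.7, 0.7, -4.7]
width: 0.0271
gripper_force: 49.6
```

```bash
python3 plan.py .522 .119 2.063 .08 8
```

```text
meas angle 2.000490121603734 crank 1.7554901216037337 r 0.07092701434279447 cw force 5.458276050245574 radial out -1.7171475304062578 fz -4.662491920992965 [0.49245234 0.18347928 0.18965357]
[[0.51, 0.24], [0.52, 0.21], [0.53, 0.16], [0.55, 0.12], [0.56, 0.07], [0.55, 0.03], [0.56, -0.02], [0.56, -0.06]] 1.423
```

drive_tool:
  rows:
    - [[0,0,0],[0.51,0.22,-0.1],2]
    - [[0,0,0],[0.52,0.19,0],2]
    - [[0,0,0],[0.53,0.15,0],2]
    - [[0,0,0],[0.55,0.12,0],2]
    - [[0,0,0],[0.56,0.07,0],2]
    - [[0,0,0],[0.55,0.03,0],2]
    - [[0,0,0],[0.56,-0.02,0],2]
    - [[0,0,0],[0,0,0],2]

```text
clock: 11.6
position: [0.5321, 0.1887, 0.1896]
ee_rot: [0.006, 0.121, 0.993, -0.0]
contact_force: [7.9, -3.3, -1.4]
width: 0.0271
gripper_force: 50.0
```

```bash
python3 plan.py .522 .119 1.503 .05 14
```

```text
meas angle 1.4270282977011373 crank 1.1820282977011374 r 0.07040143891190108 cw force 8.293891713779718 radial out -2.0881764890463295 fz -1.3845131543769833 [0.53208664 0.18867512 0.18961216]
[[0.35, -0.03], [0.35, -0.05], [0.34, -0.07], [0.34, -0.08], [0.34, -0.1], [0.33, -0.12], [0.32, -0.13], [0.32, -0.15], [0.3, -0.17], [0.3, -0.18], [0.29, -0.19], [0.28, -0.21], [0.27, -0.23], [0.26, -0.23]] 0.8029999999999998
```

drive_tool:
  rows:
    - [[0,0,0],[0.35,-0.05,0],2]
    - [[0,0,0],[0.35,-0.07,0],2]
    - [[0,0,0],[0.34,-0.08,0],2]
    - [[0,0,0],[0.34,-0.09,0],2]
    - [[0,0,0],[0,0,0],2]

```text
clock: 12.22
position: [0.5452, 0.1852, 0.1896]
ee_rot: [0.005, 0.121, 0.993, -0.001]
contact_force: [5.9, -4.6, -1.3]
width: 0.027
gripper_force: 50.1
```

drive_tool:
  rows:
    - [[0,0,0],[0.34,-0.1,0],2]
    - [[0,0,0],[0,0,0],2]

```text
clock: 12.48
position: [0.5484, 0.184, 0.1896]
ee_rot: [0.005, 0.121, 0.993, -0.001]
contact_force: [6.2, -5.4, 0.4]
width: 0.0272
gripper_force: 50.1
```

drive_tool:
  rows:
    - [[0,0,0],[0.33,-0.12,0],2]
    - [[0,0,0],[0,0,0],2]

```text
clock: 12.72
position: [0.5514, 0.1826, 0.1896]
ee_rot: [0.005, 0.121, 0.993, -0.001]
contact_force: [4.9, -6.6, 1.1]
width: 0.0272
gripper_force: 50.2
```

```bash
python3 plan.py .521 .119 1.2 .05 14
```

```text
meas angle 1.1243179503808773 crank 0.8793179503808773 r 0.07048023403505921 cw force 7.297417057826108 radial out -3.8778337881138034 fz 1.1438830507612154 [0.55143279 0.18257129 0.18956767]
[[0.32, -0.13], [0.32, -0.15], [0.3, -0.17], [0.3, -0.18], [0.29, -0.2], [0.28, -0.21], [0.27, -0.22], [0.26, -0.24], [0.24, -0.25], [0.23, -0.26], [0.22, -0.27], [0.21, -0.29], [0.19, -0.29], [0.17, -0.3]] 0.4999999999999999
```

drive_tool:
  rows:
    - [[0,0,0],[0.29,-0.19,0],2]
    - [[0,0,0],[0,0,0],2]

```text
clock: 12.98
position: [0.5545, 0.181, 0.1896]
ee_rot: [0.005, 0.121, 0.993, -0.001]
contact_force: [5.9, -5.4, 0.5]
width: 0.0272
gripper_force: 50.1
```

drive_tool:
  rows:
    - [[0,0,0],[0.3,-0.18,0],2]
    - [[0,0,0],[0,0,0],2]

```text
clock: 13.22
position: [0.5575, 0.1792, 0.1896]
ee_rot: [0.005, 0.121, 0.993, -0.001]
contact_force: [5.0, -4.7, 0.1]
width: 0.027
gripper_force: 50.1
```

```bash
python3 plan.py .521 .119 1.1 .05 1
```

```text
meas angle 1.0261469821921398 crank 0.7811469821921398 r 0.07041087467963013 cw force 6.717247156290762 radial out -1.4483220398448484 fz 0.10120875798307971 [0.55748116 0.17922306 0.18958172]
[[0.3, -0.17]] 1.05
```

drive_tool:
  rows:
    - [[0,0,0],[0.3,-0.18,0],2]
    - [[0,0,0],[0,0,0],2]

```text
clock: 13.48
position: [0.5604, 0.1773, 0.1896]
ee_rot: [0.005, 0.121, 0.993, -0.001]
contact_force: [5.8, -6.0, 0.9]
width: 0.0272
gripper_force: 50.1
```

drive_tool:
  rows:
    - [[0,0,0],[0.29,-0.2,0],2]
    - [[0,0,0],[0,0,0],2]

```text
clock: 13.72
position: [0.5632, 0.1753, 0.1896]
ee_rot: [0.005, 0.121, 0.993, -0.001]
contact_force: [5.9, -4.6, 0.2]
width: 0.0273
gripper_force: 50.2
```

```bash
python3 plan.py .521 .119 1.0 .05 3
```

```text
meas angle 0.92759262891664 crank 0.68259262891664 r 0.07034110119013008 cw force 7.439061484356536 radial out -0.1684015486594439 fz 0.2102431645784275 [0.56318792 0.17528543 0.18960426]
[[0.29, -0.2], [0.28, -0.21], [0.27, -0.22]] 0.85
```

drive_tool:
  rows:
    - [[0,0,0],[0.28,-0.22,0],2]
    - [[0,0,0],[0,0,0],2]

```text
clock: 13.98
position: [0.566, 0.1731, 0.1896]
ee_rot: [0.005, 0.121, 0.993, -0.001]
contact_force: [5.4, -5.5, 0.3]
width: 0.0272
gripper_force: 50.2
```

drive_tool:
  rows:
    - [[0,0,0],[0.27,-0.23,0],2]
    - [[0,0,0],[0,0,0],2]

```text
clock: 14.22
position: [0.5686, 0.1707, 0.1896]
ee_rot: [0.005, 0.121, 0.993, -0.001]
contact_force: [5.7, -5.4, 0.2]
width: 0.0269
gripper_force: 50.2
```

```bash
python3 plan.py .521 .119 .85 .05 3
```

```text
meas angle 0.8265326530940778 crank 0.5815326530940778 r 0.07028675212650427 cw force 7.878112250258988 radial out -0.1313665499766139 fz 0.20684777953269007 [0.56861438 0.17070201 0.18959854]
[[0.26, -0.24], [0.24, -0.25], [0.23, -0.26]] 0.7
```

drive_tool:
  rows:
    - [[0,0,0],[0.25,-0.24,0],2]
    - [[0,0,0],[0,0,0],2]

```text
clock: 14.48
position: [0.5706, 0.1688, 0.1896]
ee_rot: [0.004, 0.121, 0.993, -0.001]
contact_force: [3.6, -4.7, 2.1]
width: 0.0271
gripper_force: 50.3
```

drive_tool:
  rows:
    - [[0,0,0],[0.24,-0.25,0],2]
    - [[0,0,0],[0,0,0],2]

```text
clock: 14.72
position: [0.5719, 0.1674, 0.1895]
ee_rot: [0.003, 0.121, 0.993, 0.0]
contact_force: [3.6, -1.5, 5.8]
width: 0.0273
gripper_force: 50.7
```

```bash
python3 plan.py .521 .119 .73 .05 3
```

```text
meas angle 0.7599179185537541 crank 0.5149179185537541 r 0.07026540204811883 cw force 3.5066038105046164 radial out 1.5677400055048063 fz 5.799372611471275 [0.57193487 0.16740316 0.18950662]
[[0.22, -0.27], [0.22, -0.28], [0.2, -0.28]] 0.58
```

drive_tool:
  rows:
    - [[0,0,0],[0.23,-0.25,0],2]
    - [[0,0,0],[0,0,0],2]

```text
clock: 14.98
position: [0.5735, 0.1657, 0.1895]
ee_rot: [0.002, 0.121, 0.993, 0.001]
contact_force: [1.6, -0.7, 6.0]
width: 0.027
gripper_force: 50.8
```

```bash
python3 plan.py .521 .119 .7 .05 1
```

```text
meas angle 0.7271987556356978 crank 0.4821987556356978 r 0.07023787519729897 cw force 1.5665576704205606 radial out 0.7190177050728117 fz 6.047934261274595 [0.57347047 0.16569271 0.18954059]
[[0.22, -0.27]] 0.6499999999999999
```

drive_tool:
  rows:
    - [[0,0,0],[0.15,-0.17,0],2]
    - [[0,0,0],[0,0,0],2]
    - [[0,0,0],[0,0,0],2]

```text
clock: 15.35
position: [0.5744, 0.1646, 0.1895]
ee_rot: [0.002, 0.121, 0.993, 0.001]
contact_force: [0.5, 0.3, 6.3]
width: 0.0269
gripper_force: 50.9
```

```bash
python3 plan.py .521 .119 .7 .05 1
```

```text
meas angle 0.7061632714848994 crank 0.46116327148489944 r 0.07020246226791979 cw force 0.1284197226271024 radial out 0.5631644353543257 fz 6.261229877237442 [0.57441405 0.16455574 0.18948763]
[[0.22, -0.27]] 0.6499999999999999
```

drive_tool:
  rows:
    - [[0,0,0],[0,0,0],3.5]
    - [[0,0,0],[0,0,0],4.5]
    - [[0,0,0],[0,0,0],5.5]
    - [[0,0,0],[0,0,0],5.5]
    - [[0,0,0],[0,0,3],5.5]
    - [[0,0,0],[0,0,4],5.5]
    - [[0,0,0],[0,0,4],5.5]
    - [[0,0,0],[0,0,0],5.5]

```text
clock: 16.35
position: [0.575, 0.1641, 0.3011]
ee_rot: [0.004, 0.121, 0.993, 0.001]
contact_force: [-0.1, 0.4, -0.7]
width: 0.055
gripper_force: 0.0
```

```bash
python3 - <<'E'
from h import *
import cv2
im=eyes.get_image("wrist");cv2.imwrite("pics/w4.png",cv2.convertScaleAbs(im[:,:,::-1],alpha=1.4))
s=manip.get_state();print(s["position"],s["contact_force"],s["clock"])
a=.706;print(px("wrist",np.array([.521+.07*np.cos(a),.119+.07*np.sin(a),.213])))
E
```

```text
[0.57386528 0.1639196  0.29869245] [0.38352981 0.00455142 0.27564746] 16.4
(np.float64(325.6237833670037), np.float64(209.75743740711226))
```

View pics/w4.png

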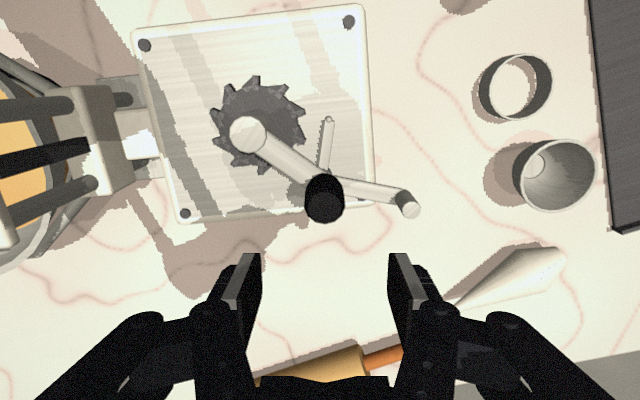

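The knob at (325,203) is within a few pixels of where I released it. The lever is still over at (408,207), the pawl is clear at (328,125), and the gripper is free, so I'm handing the job in.

```bash
python3 -c "
from rig import job
print(job.sign_off())"
```

```text
the job is handed in; nothing more can be done
None
```

I handed the job in with the lever over at release, the pawl clear and the gripper off the crank; by feel, the bowl's weight is resting on the pad (about 1.9 mm down, estimated from the crank's travel), though sign-off gave no verdict.

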